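Load the bottle steriliser, shut it and set its timer

ROBOT

A 7-joint arm with a two-finger parallel gripper is mounted at the origin on the work surface. World frame = base frame: x ahead of the robot, y to its left, z up, the work surface at z = 0. Lengths are in m, angles in rad, forces in N, time in s.
With the tool pointing down it reaches from about 0.35 to 0.9 m from the base axis. Payload 8.1 kg.
Tool frame: the origin (TCP) lies at the very end of the fingers, on their centre line; the grasp point (between the pads) lies arm.hold_point_z behind it (arm.hold_point_z is the distance from the TCP to the grasp point, in m); z points along the fingers, y is the line along which they close (so a half turn about z gives the same grasp; the last joint's range is limited). The gripper opens to 92 mm and grips with 3 to 60 N. Pads are 19 mm wide; open, the fingers measure 130 mm over their backs; the gripper's body (75 mm by 190 mm) begins 47 mm behind the grasp point.
Start: joints at [1.182, 0.434, 0.025, 1.573, -0.012, 1.134, -0.075], TCP at [0.176, -0.6, 0.227] pointing down, gripper open.
Joint ranges: [-2.62, 2.62], [-0.44, 2.09], [-1.27, 1.32], [0.08, 2.57], [-1.32, 4.46], [0.12, 2], [-2.74, 2.74]. Speed limits (rad/s): [2.22, 2.22, 3.01, 3.01, 3.14, 3.14, 3.14].

INTERFACE

Orientations are given as a rotation vector (axis times angle).
In Python, from cell import arm, vision, job, cut_out gives the robot as it stands. The module is installed in compiled form; this text tells all that it offers.
- The arm moves only by the tool play_rows, never from a script. Its argument "increments" is text: rows parted by semicolons, each of 5 numbers parted by spaces: the shift along the tool's x, y, z in cm, then the turn about the tool's z in degrees, then the opening, from -1 (shut) to 1 (fully open), so that 0 is half open. A call has 1 to 5 rows; each row shifts and turns the commanded pose from where the row before left it, along the tool's axes as they then stand; what a row does not reach is not made up. A row lasts 1/12 s, in which the tool goes at most 41.7 mm and 7.16 degrees, less where a joint would pass 70% of its speed; a pose out of reach is approached as far as the arm can. A call is refused whole if a number of a shift passes 4.17 or a number of a turn 7.16, either way. A call with a gripper value outside its range is refused whole. The fingers move at their own pace and stop on an object; "grip_force" is the grip in N (left out, the last holds). Time passes only in rows, so rows that do not move let the fingers close. It gives the time, the measured TCP pose, the force, the opening and the grip force at its end, in the units of the state.
- arm.observe(): the state, without advancing time (a new reading comes with each control period).
- vision.get_image(name): name is "scene" or "top"; returns a dict with "frame" (400x640x3 uint8, red, green, blue), "z_map" (400x640 float32, m along the optical axis (not along the pixel's ray), 0 where there is no reading), "mtx" (3x3 intrinsics, pixels), "distortion" ([k1, k2, p1, p2, k3] as OpenCV has them; the pictures are not rectified), "cam_to_world" (4x4, takes a point from camera to world coordinates). Camera axes: x right, y up, looking along -z (the intrinsics and any distortion apply to the point x, -y, -z); pixel columns grow to the right and rows downward; lengths in m; the calibration is good to about 2 mm. A picture is of the moment at which its call begins.
- job.sign_off(): hands the job in; it is judged then, once.
Trained networks look in a picture, given as the dict that the camera call returned (one of the last four; its "shot" number tells which), for a name from the list of things; names that differ only in an ending like _2 or _b are one class to them, and where a whole thing is asked for, a point or a joint stands for the part that bears it (a point fixed in the world has none). Each returns a list of dicts, best first, with "confidence" (0 to 1); they miss things now and then, are a little off and sometimes report something else, mostly with a low value. They report only what shows in the picture. A call takes as long as a camera call. They do not tell look-alikes from the thing itself.
- cut_out(query, picture): "mask" (400x640 bool, what is visible of it) and "point" ([row, column] in pixels, amid what is visible of it).
The state is a dict: "clock": time; "joints": joint angles; "dq": joint speeds; "joint_efforts": joint torques, N m; "position": TCP position; "ee_rot": TCP orientation; "force": force on the tool from outside, world axes, zero at the start; "ft_torque": the same for the moment, N m; "width": opening from 0.0 (shut) to 1.0 (fully open); "gripper_force": force on a finger pad.
Only numpy, scipy, OpenCV 4.12 (cv2) and the standard library are available. Lean on these libraries where they do the work, as an engineer would, in place of code of your own. Each camera call takes 0.05 s, during which the arm holds its last target. There are 200 camera calls.

TASK

Slide the flush steel shutter of the steriliser fully open, stand every small bottle from the drying mat upright, cap up, in a well of its own (lower it in and let it drop), then slide the shutter fully shut again. After that turn the timer dial clockwise from off to the fourth click, and leave the mug, bowl and jar where they are.

Things in the scene. Friction and masses are not known exactly. Their poses are not given: they have to be found in the camera images.
- steriliser: White countertop bottle steriliser, a box 196 mm (its x) by 240 mm (its y) by 136 mm high, fixed to the counter. Origin: centre of its underside; z up, the dial side (front) faces its -x. In its top, at x -18 to 90 mm, is a recess 10 mm deep with four square wells, 2 by 2, in its -y half and a flat bed in its +y half; a steel shutter slides along y in the recess, its top only 1 mm below the rim. The front strip of the top (x -98 to -18 mm) carries the timer dial.
- shutter (a joint): Position (m) of the flush steel shutter: 0 = fully shut (covers all four wells), 0.108 = fully open (over the bed, towards the steriliser's +y). It starts shut or up to 12 mm open. Shut, its centre is at x 36, y -55 mm of the steriliser. It has no handle and no edge to hook: press down on it with about 8 to 15 N with shut fingers and slide along y by friction. It resists with about 1.5 N plus 8 N per m/s and stays where it is left.
- shutter_top (a point): Centre of the top face of the shutter (the black ribbed patch), 135 mm above the counter; the shutter is 106 mm (x) by 108 mm (y), 8 mm thick. Moves with it; axes as the steriliser's.
- dial (a joint): Angle (rad) of the timer dial: 0 = off (white pointer line towards the broad tick at the front, steriliser's -x), grows clockwise seen from above. Clicks every 30 degrees (0.524 rad): the dial pulls itself into the nearest click (peak about 0.07 N m) and stays there; the fourth click is 2.09 rad. Narrow ticks on the white ring around it mark the clicks; range 0 to 5.76 rad. It starts at 0.
- dial_grip (a point): Point on the dial's axis at grip height, 173 mm above the counter. The grip is a black upright bar 49 mm long, 14 mm thick, running along this point's x, top 7 mm above this point and 23 mm down to a disc of radius 26 mm. The dial's axis is at x -58, y -30 mm of the steriliser.
- well0 (a point): Centre of the mouth of a square well, 126 mm above the counter: 50 mm wide, floor 101 mm below the mouth, 5 mm wall to its neighbours; the rim of the steriliser around the recess is 10 mm higher. A bottle stands wholly inside, below the shutter.
- well1 (a point): Centre of the mouth of a square well, 126 mm above the counter: 50 mm wide, floor 101 mm below the mouth, 5 mm wall to its neighbours; the rim of the steriliser around the recess is 10 mm higher. A bottle stands wholly inside, below the shutter.
- well2 (a point): Centre of the mouth of a square well, 126 mm above the counter: 50 mm wide, floor 101 mm below the mouth, 5 mm wall to its neighbours; the rim of the steriliser around the recess is 10 mm higher. A bottle stands wholly inside, below the shutter.
- well3 (a point): Centre of the mouth of a square well, 126 mm above the counter: 50 mm wide, floor 101 mm below the mouth, 5 mm wall to its neighbours; the rim of the steriliser around the recess is 10 mm higher. A bottle stands wholly inside, below the shutter.
- bottle0_mid (a point): Centre (half-way up) of a small white bottle, 95 mm tall: round body 41 mm in diameter and 70 mm high with a thick weighted steel foot (centre of mass about 20 mm above the underside), grey cap 32 mm in diameter and 25 mm high on top; z along the bottle towards its cap. About 150 g. Starts upright on the drying mat; some of the four bottles may be absent. The mat is as good as level with the counter.
- bottle1_mid (a point): Centre (half-way up) of a small white bottle, 95 mm tall: round body 41 mm in diameter and 70 mm high with a thick weighted steel foot (centre of mass about 20 mm above the underside), grey cap 32 mm in diameter and 25 mm high on top; z along the bottle towards its cap. About 150 g. Starts upright on the drying mat; some of the four bottles may be absent. The mat is as good as level with the counter.
- bottle2_mid (a point): Centre (half-way up) of a small white bottle, 95 mm tall: round body 41 mm in diameter and 70 mm high with a thick weighted steel foot (centre of mass about 20 mm above the underside), grey cap 32 mm in diameter and 25 mm high on top; z along the bottle towards its cap. About 150 g. Starts upright on the drying mat; some of the four bottles may be absent. The mat is as good as level with the counter.
- bottle3_mid (a point): Centre (half-way up) of a small white bottle, 95 mm tall: round body 41 mm in diameter and 70 mm high with a thick weighted steel foot (centre of mass about 20 mm above the underside), grey cap 32 mm in diameter and 25 mm high on top; z along the bottle towards its cap. About 150 g. Starts upright on the drying mat; some of the four bottles may be absent. The mat is as good as level with the counter.
- mug: Blue mug, 84 mm wide, 90 mm tall; origin at the centre of its underside. Not to be moved.
- bowl: White bowl, 130 mm wide, 60 mm tall; origin at the centre of its underside. Not to be moved.
- jar: Amber jar with steel lid, 70 mm wide, 110 mm tall; origin at the centre of its underside. Not to be moved.
Things that resemble listed ones, but are neither listed nor needed, are in the scene too. Leave any blue or purple look-alike of the part that bears bottle3_mid alone. What is shaped like the part that bears bottle2_mid but pink is not meant.

How it is judged:
By the outcome, as a careful person would: the job done as asked, in the order asked, and still so for the second after the job is handed in, with the robot touching nothing.
Of bottle0, bottle1, bottle2, bottle3 only 3 to 4 are there at a start; the rules pass over those that are not, and their reading is None.
At some moment in a run one of bottle0, bottle1, bottle2, bottle3 may be knocked a few centimetres aside while the robot is not near it.
It also fails if it takes over 210 s, if anything falls off the work surface, if the arm or the gripper's body presses on something with over 40 N, if the wrist force passes 120 N, or if a joint passes its speed limit or range.

## Working session

There is one attempt and no reset: what is moved stays moved. The work goes in short steps, Python scripts to look and compute and a tool call to move; the robot and the scene stay as the last step left them, time stands still between calls to the robot, and variables do not carry over. Pictures are saved under pics/ and viewed, at most 14 in all, crops included, and the job is handed in when it is done.

Besides the shell and the picture viewer there is one more tool, called after "Call:" as name(argument=value, ...) on one line, values as JSON. play_rows: Moves the arm, as the interface text tells. Its arguments: {"type":"object","properties":{"increments":{"type":"string"},"grip_force":{"type":"number"}},"required":["increments"]}

```bash
mkdir -p pics; cat > h.py <<'E'
import numpy as np, cv2
from cell import arm, vision, job, cut_out
from scipy.spatial.transform import Rotation as R
def world(p, rc):
    """rc Nx2 row,col -> world"""
    rc=np.atleast_2d(rc).astype(int)
    uv=rc[:,::-1].astype(np.float64).reshape(-1,1,2)
    n=cv2.undistortPoints(uv,p["mtx"],np.array(p["distortion"])).reshape(-1,2)
    z=p["z_map"][rc[:,0],rc[:,1]]
    c=np.c_[n[:,0]*z,-n[:,1]*z,-z,np.ones(len(z))]
    w=(c@np.array(p["cam_to_world"]).T)[:,:3]; w[z==0]=np.nan
    return w
def pix(p,X):
    T=np.linalg.inv(p["cam_to_world"]); X=np.atleast_2d(X)
    c=(np.c_[X,np.ones(len(X))]@T.T)[:,:3]*[1,-1,-1]
    return cv2.projectPoints(c,np.zeros(3),np.zeros(3),p["mtx"],np.array(p["distortion"]))[0].reshape(-1,2)
def save(p,name): cv2.imwrite("pics/"+name,cv2.cvtColor(p["frame"],cv2.COLOR_RGB2BGR))
E
python3 - <<'E'
from h import *
s=arm.observe(); print({k:np.round(v,3) for k,v in s.items()}, arm.hold_point_z)
print(R.from_rotvec(s["ee_rot"]).as_matrix().round(3))
for n in("scene","top"):
    p=vision.get_image(n); save(p,n+"0.png"); print(n,np.round(p["cam_to_world"],3))
    for q in("bottle0_mid","steriliser","shutter_top","dial","mug","bowl","jar"):
        for d in cut_out(q,p):
            w=world(p,np.argwhere(d["mask"])); print(q,round(d["confidence"],2),d["point"],np.nanmedian(w,0).round(3),np.nanmax(w[:,2]).round(3),d["mask"].sum())
E
```

```text
{'clock': np.float64(0.0), 'joints': array([ 1.182,  0.435,  0.025,  1.574, -0.012,  1.134, -0.075]), 'dq': array([ 0.   , -0.001, -0.003, -0.001, -0.001, -0.   , -0.001]), 'joint_efforts': array([-1.0000e-03, -6.6784e+01,  9.8500e-01, -3.1445e+01, -6.0000e-02,
        4.3000e-02,  0.0000e+00]), 'position': array([ 0.176, -0.599,  0.226]), 'ee_rot': array([-3.108e+00, -4.470e-01,  1.000e-03]), 'force': array([-0.258, -0.894,  0.364]), 'ft_torque': array([-0.003, -0.011, -0.033]), 'gripper_force': np.float64(0.0), 'width': np.float64(0.997)} 0.0188
[[ 0.959  0.282 -0.001]
 [ 0.282 -0.959  0.001]
 [-0.    -0.002 -1.   ]]
scene [[-0.075 -0.584  0.808  1.385]
 [ 0.997 -0.062  0.048  0.104]
 [ 0.022  0.809  0.587  0.739]
 [ 0.     0.     0.     1.   ]]
bottle0_mid 0.94 [195.3, 184.1] [ 0.481 -0.342  0.052] 0.098 486
steriliser 0.74 [223.9, 327.4] [0.645 0.077 0.126] 0.182 8358
shutter_top 0.93 [209.1, 308.7] [0.597 0.03  0.136] 0.139 1162
dial 0.54 [184.1, 323.7] [0.513 0.059 0.152] 0.182 260
dial 0.34 [221.2, 329.2] [0.646 0.077 0.127] 0.182 8248
mug 0.69 [181.6, 323.9] [0.514 0.06  0.15
[... 260 characters left out ...]
.214  0.333]
 [-0.999  0.037 -0.011  0.048]
 [-0.003  0.215  0.977  1.175]
 [ 0.     0.     0.     1.   ]]
bottle0_mid 0.58 [238.7, 460.9] [ 0.468 -0.337  0.073] 0.101 281
bottle0_mid 0.36 [197.7, 309.2] [0.556 0.08  0.136] 0.186 6956
bottle0_mid 0.29 [236.7, 423.2] [ 0.469 -0.236  0.075] 0.101 258
steriliser 0.64 [197.0, 310.1] [0.556 0.079 0.136] 0.186 6942
shutter_top 0.89 [183.0, 329.5] [0.594 0.028 0.136] 0.142 1593
dial 0.81 [213.1, 319.3] [0.502 0.056 0.153] 0.186 316
mug 0.6 [259.8, 193.2] [0.372 0.412 0.037] 0.096 1023
bowl 0.6 [178.3, 205.1] [0.628 0.402 0.026] 0.065 1484
jar 0.71 [138.9, 391.3] [ 0.744 -0.144  0.107] 0.116 697
jar 0.67 [205.0, 457.5] [ 0.563 -0.33   0.072] 0.1 267
```

View pics/scene0.png

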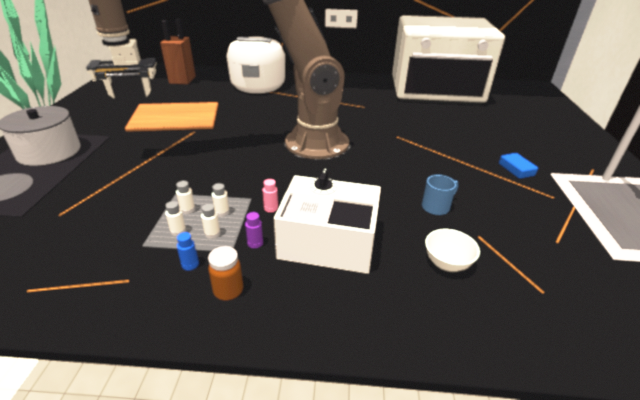

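View pics/top0.png

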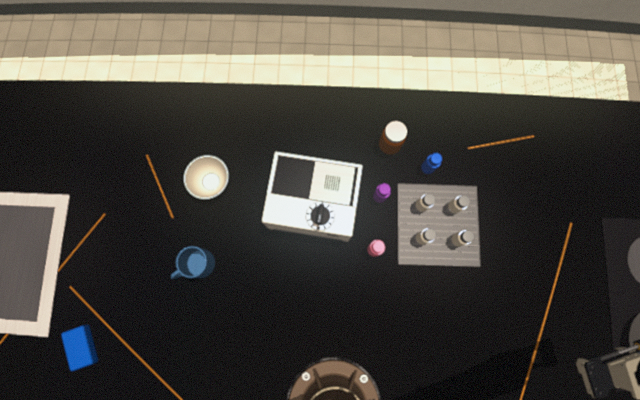

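Four white, grey-capped bottles stand on the mat: top picture (row, col) about (203,426), (205,460), (237,425), (238,461). The look-alikes are off the mat: pink (247,377), purple (191,383) and blue (161,432). The white ones fit the description. The steriliser is at about (197,310), its shutter nearly shut.

```bash
cat >> h.py <<'E'
def caps(p):
    """upright bottles by height in the z band of their caps"""
    rc=np.argwhere(p["z_map"]>0); w=world(p,rc); f=p["frame"][rc[:,0],rc[:,1]].astype(int)
    m=(w[:,2]>.085)&(w[:,2]<.108)&(w[:,0]>.3)&(w[:,0]<.75)&(w[:,1]>-.5)&(w[:,1]<-.08)
    im=np.zeros(p["z_map"].shape,np.uint8); im[rc[m,0],rc[m,1]]=1
    n,l=cv2.connectedComponents(im); L=l[rc[:,0],rc[:,1]]; out=[]
    for i in range(1,n):
        q=w[L==i]
        if len(q)<25: continue
        out.append((*cv2.minEnclosingCircle(q[:,:2].astype(np.float32)),q[:,2].max(),f[L==i].mean(0).round(),rc[L==i].mean(0).round()))
    return out
E
python3 - <<'E'
from h import *
p=vision.get_image("top"); s=vision.get_image("scene")
for P in (p,s):
    for c in caps(P): print(np.round(c[0],4),round(c[1],4),c[2].round(3),c[3],c[4])
    rc=np.argwhere(P["z_map"]>0); w=world(P,rc)
    m=(abs(w[:,2]-.136)<.006)&(w[:,0]>.4)&(w[:,0]<.75)&(abs(w[:,1]-.08)<.2)
    (c,sz,a)=cv2.minAreaRect(w[m,:2].astype(np.float32)); print("rect",c,sz,a,np.median(w[m,2]))
    d=[x for x in cut_out("shutter_top",P)][0]; v=world(P,np.argwhere(d["mask"])); print("shut",cv2.minAreaRect(v[:,:2].astype(np.float32)))
    m=(w[:,2]>.174)&(w[:,2]<.19)&(w[:,0]>.4)&(w[:,0]<.6)&(abs(w[:,1]-.08)<.1); print("dialbar",cv2.minAreaRect(w[m,:2].astype(np.float32)),w[m,2].mean())
f=cv2.resize(p["frame"][140:280,250:500],None,fx=3.2,fy=3.2,interpolation=cv2.INTER_CUBIC); cv2.imwrite("pics/crop1.png",f[...,::-1])
E
```

```text
[ 0.7491 -0.1487] 0.0319 0.108 [100.  72.  53.] [141. 393.]
[ 0.6879 -0.2665] 0.0159 0.101 [ 56. 107. 198.] [159. 436.]
[ 0.5927 -0.1183] 0.0162 0.099 [164.  86. 177.] [189. 384.]
[ 0.5685 -0.2439] 0.016 0.102 [162. 155. 145.] [200. 429.]
[ 0.5679 -0.3396] 0.0162 0.101 [157. 150. 140.] [201. 463.]
[ 0.4728 -0.2444] 0.0165 0.101 [169. 161. 151.] [234. 430.]
[ 0.4714 -0.3486] 0.0165 0.101 [158. 151. 142.] [236. 467.]
[ 0.4362 -0.1037] 0.0158 0.102 [233. 173. 194.] [246. 378.]
rect (0.565182626247406, 0.07932493835687637) (0.24040953814983368, 0.19737598299980164) 83.13570404052734 0.1365107059267956
shut ((0.5867965817451477, 0.02394793927669525), (0.10517846792936325, 0.10696753114461899), 72.614501953125)
dialbar ((0.5039666295051575, 0.05642661079764366), (0.013744407333433628, 0.050084300339221954), 82.96825408935547) 0.18065473100120544
[ 0.4339 -0.1013] 0.0192 0.098 [250. 191. 209.] [183. 269.]
[ 0.4694 -0.3472] 0.0174 0.098 [176. 169. 161.] [185. 182.]
[ 0.4715 -0.2429] 0.0185 0.099 [172. 166. 157.] [188. 218.]
[ 0.5666 -0.3408] 0.0173 0.098 [180. 173. 164.] [206. 172.]
[ 0.5684 -0.2398] 0.0164 0.099 [188. 180. 170.] [208. 208.]
[ 0.594  -0.1159] 0.0165 0.099 [190.  86. 205.] [217. 253.]
[ 0.6874 -0.2644] 0.0168 0.098 [ 73. 141. 232.] [238. 183.]
rect (0.5649467706680298, 0.08063559234142303) (0.23939485847949982, 0.2006199210882187) 82.80831146240234 0.13602368797575692
shut ((0.5960748791694641, 0.0248359777033329), (0.10990925133228302, 0.1006927341222763), 77.6174087524414)
dialbar ((0.5044274926185608, 0.05821489542722702), (0.013598072342574596, 0.050787076354026794), 82.70777130126953) 0.17943418638419323
```

View pics/crop1.png

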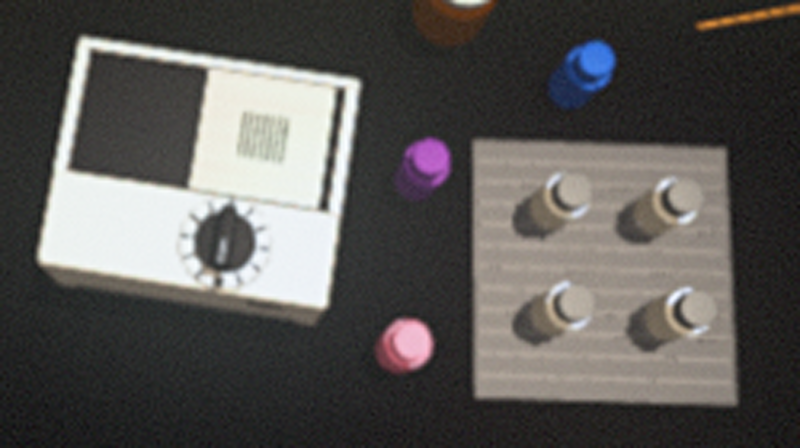

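Crop confirms: the four grey-capped white bottles on the mat are the targets, and the coloured three are off it. Steriliser centre is (0.565, 0.080), yaw -7°, and the shutter is about 10 mm open. I'll align the tool with the steriliser and go above the shutter.

Call:
play_rows(increments="0 0 0 5.85 -1;0 0 0 5.85 -1;0 0 0 5.85 -1;0 0 0 5.85 -1;0 0 0 0 -1", grip_force=20)

```text
clock: 1.42
position: [0.1763, -0.5997, 0.2268]
ee_rot: [3.135, -0.2, -0.0]
force: [-0.0, -0.1, -0.9]
width: 0.688
gripper_force: 0.0
```

Call:
play_rows(increments="1.7 -3.38 0 0 -1;1.7 -3.38 0 0 -1;1.7 -3.38 0 0 -1;1.7 -3.38 0 0 -1;1.7 -3.38 0 0 -1")

```text
clock: 1.83
position: [0.2819, -0.4408, 0.2269]
ee_rot: [3.136, -0.187, 0.0]
force: [1.4, 0.2, -0.7]
width: 0.324
gripper_force: 0.0
```

Call:
play_rows(increments="1.7 -3.38 0 0 -1;1.7 -3.38 0 0 -1;1.7 -3.38 0 0 -1;1.7 -3.38 0 0 -1;1.7 -3.38 0 0 -1")

```text
clock: 2.25
position: [0.387, -0.2834, 0.2271]
ee_rot: [3.135, -0.187, 0.001]
force: [0.1, -0.6, 0.1]
width: 0.014
gripper_force: 0.0
```

Call:
play_rows(increments="1.7 -3.38 0 0 -1;1.7 -3.38 0 0 -1;1.7 -3.38 0 0 -1;1.7 -3.38 0 0 -1;0 0 0 0 -1")

```text
clock: 2.67
position: [0.4744, -0.1515, 0.2272]
ee_rot: [-3.134, 0.171, -0.004]
force: [0.2, 1.0, 0.3]
width: 0.006
gripper_force: 0.0
```

Call:
play_rows(increments="1.62 -3.26 0 0 -1;1.62 -3.26 0 0 -1;1.62 -3.26 0 0 -1;1.62 -3.26 0 0 -1;1.62 -3.26 0 0 -1")

```text
clock: 3.08
position: [0.5714, -0.0061, 0.2269]
ee_rot: [3.136, -0.187, 0.001]
force: [0.5, -0.2, 0.7]
width: 0.005
gripper_force: 0.0
```

Call:
play_rows(increments="1.62 -3.26 0 0 -1;0 0 2 0 -1;0 0 2 0 -1;0 0 2 0 -1;0 0 0 0 -1")

```text
clock: 3.5
position: [0.5884, 0.0226, 0.163]
ee_rot: [3.135, -0.187, -0.01]
force: [0.2, -0.6, 0.3]
width: 0.004
gripper_force: 0.0
```

Call:
play_rows(increments="0 0 0 0 -1;0 0 0 0 -1;0 0 0 0 -1")

```text
clock: 3.75
position: [0.5916, 0.023, 0.1683]
ee_rot: [-3.135, 0.192, -0.004]
force: [-0.6, 0.3, 0.2]
width: 0.003
gripper_force: 0.0
```

Call:
play_rows(increments="0 0 1.5 0 -1;0 0 1 0 -1;0 0 0.5 0 -1;0 0 0.2 0 -1;0 0 0 0 -1")

```text
clock: 4.17
position: [0.5906, 0.023, 0.1354]
ee_rot: [3.136, -0.192, -0.0]
force: [-1.5, 0.1, 1.8]
width: 0.008
gripper_force: 1.0
```

Call:
play_rows(increments="0 0 0.2 0 -1;0 0 0 0 -1;0 0 0 0 -1")

```text
clock: 4.42
position: [0.5907, 0.0235, 0.1352]
ee_rot: [-3.135, 0.192, -0.002]
force: [-8.3, 0.1, 20.2]
width: 0.005
gripper_force: 10.1
```

Call:
play_rows(increments="0 0 -0.08 0 -1;0 0 0 0 -1")

```text
clock: 4.58
position: [0.5907, 0.0235, 0.1353]
ee_rot: [-3.135, 0.192, -0.001]
force: [-6.4, 0.3, 13.7]
width: 0.008
gripper_force: 6.8
```

Call:
play_rows(increments="0 -0.5 0 0 -1;0 -0.8 0 0 -1;0 -0.8 0 0 -1;0 -0.8 0 0 -1")

```text
clock: 4.92
position: [0.5942, 0.0518, 0.1352]
ee_rot: [3.135, -0.193, 0.001]
force: [-5.7, -1.4, 14.4]
width: 0.0
gripper_force: 6.9
```

Call:
play_rows(increments="0 -1.2 0 0 -1;0 -1.2 0 0 -1;0 -1.2 0 0 -1;0 -1.2 0 0 -1;0 -1.2 0 0 -1")

```text
clock: 5.33
position: [0.6015, 0.1118, 0.1353]
ee_rot: [3.135, -0.193, 0.001]
force: [-6.2, -2.5, 12.8]
width: 0.003
gripper_force: 6.6
```

Call:
play_rows(increments="0 -0.7 0 0 -1;0 -0.5 0 0 -1;0 -0.3 0 0 -1;0 0 0 0 -1;0 0 0 0 -1")

```text
clock: 5.75
position: [0.6038, 0.1248, 0.1353]
ee_rot: [3.134, -0.194, 0.002]
force: [-3.7, -5.0, 13.1]
width: 0.003
gripper_force: 6.6
```

Call:
play_rows(increments="0 0 -1 0 -0.8;0 0 -4 0 0;0 0 -4 0 0.3;0 0 -2 0 0.3;0 0 0 0 0.3")

```text
clock: 6.17
position: [0.6061, 0.1276, 0.2502]
ee_rot: [-3.132, 0.192, -0.014]
force: [0.4, -0.2, -0.3]
width: 0.32
gripper_force: 0.0
```

```bash
cat >> h.py <<'E'
C=np.array([.5651,.0800]); YAW=np.deg2rad(-7.0)
M=np.array([[np.cos(YAW),-np.sin(YAW)],[np.sin(YAW),np.cos(YAW)]])
def ster(l): return C+M@np.array(l)
def to(xy,z=None):
    s=arm.observe(); m=R.from_rotvec(s["ee_rot"]).as_matrix(); d=np.array([*xy,s["position"][2] if z is None else z])-s["position"]
    yaw=np.degrees(np.arctan2(m[1,0],m[0,0])); print("move cm",(100*m.T@d).round(2),"yaw",yaw.round(2),"pos",s["position"].round(4))
E
python3 - <<'E'
from h import *
p=vision.get_image("top"); save(p,"top1.png")
for c in caps(p): print(np.round(c[0],4),c[2].round(3),c[3])
for l in((8.5,-82.5),(63.5,-82.5),(8.5,-27.5),(63.5,-27.5)): print(l,ster(np.array(l)/1e3).round(4))
# where are wells in depth
rc=np.argwhere(p["z_map"]>0); w=world(p,rc); L=(w[:,:2]-C)@M
m=(abs(L[:,0])<.12)&(abs(L[:,1])<.13)&(w[:,2]>.1)
for lo,hi in((.13,.138),):
    k=m&(w[:,2]>.1315)&(w[:,2]<.142); print("outer",L[k].min(0),L[k].max(0))
g=m&(abs(L[:,0]-.0635)<.015)
for y in range(-120,125,5):
    k=g&(abs(L[:,1]*1e3-y)<2.5)
    if k.sum(): print(y,np.median(w[k,2]).round(3),end='; ')
d=p["frame"][140:260,250:380]; cv2.imwrite("pics/crop2.png",cv2.resize(d,None,fx=4.5,fy=4.5)[...,::-1])
to(ster((.03,.02)))
E
```

```text
[ 0.7448 -0.1484] 0.108 [98. 67. 46.]
[ 0.6877 -0.2659] 0.101 [ 55. 107. 197.]
[ 0.593  -0.1186] 0.101 [165.  81. 177.]
[ 0.5686 -0.2438] 0.102 [163. 155. 145.]
[ 0.5689 -0.34  ] 0.101 [161. 154. 143.]
[ 0.4731 -0.2443] 0.101 [172. 164. 154.]
[ 0.471  -0.3473] 0.103 [160. 153. 144.]
[ 0.4369 -0.1047] 0.102 [235. 176. 196.]
(8.5, -82.5) [ 0.5635 -0.0029]
(63.5, -82.5) [ 0.6181 -0.0096]
(8.5, -27.5) [0.5702 0.0517]
(63.5, -27.5) [0.6248 0.045 ]
outer [-0.09801611 -0.12061555] [0.09771619 0.11914414]
-120 0.136; -115 0.137; -110 0.128; -40 0.36; -35 0.362; 0 0.656; 5 0.662; 10 0.674; 15 0.673; 20 0.672; 25 0.669; 30 0.667; 35 0.666; 40 0.664; 45 0.662; 50 0.661; 55 0.661; 60 0.659; 65 0.657; 70 0.657; 75 0.656; 80 0.655; 85 0.652; 90 0.651; 95 0.654; 100 0.652; move cm [-0.39  3.17 -0.01] yaw -7.01 pos [0.605  0.1272 0.2473]
```

View pics/crop2.png

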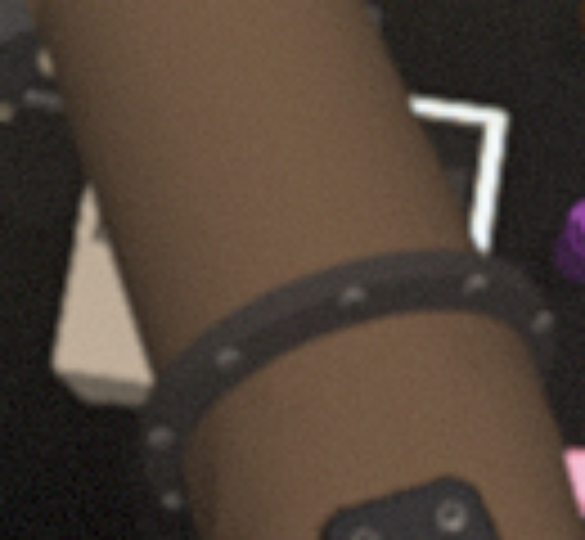

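Call:
play_rows(increments="0.09 3.7 0 0 0.5;0.09 3.7 0 0 0.5;0.09 3.7 0 0 0.5;0.09 3.7 0 0 0.5;0.09 3.7 0 0 0.5")

```text
clock: 6.63
position: [0.5843, -0.0594, 0.2428]
ee_rot: [-3.136, 0.192, 0.002]
force: [0.4, -0.4, 0.4]
width: 0.717
gripper_force: 0.0
```

Call:
play_rows(increments="0.09 3.7 0 0 0.5;0.09 3.7 0 0 0.5;0.09 3.7 0 0 0.5;0.09 3.7 0 0 0.5;0.09 3.8 0 0 0.5")

```text
clock: 7.05
position: [0.5661, -0.2443, 0.2427]
ee_rot: [-3.135, 0.192, 0.002]
force: [0.3, -0.5, 0.1]
width: 0.751
gripper_force: 0.0
```

Call:
play_rows(increments="0 0 0 0 0.5;0 0 0 0 0.5;0 0 0 0 0.5")

```text
clock: 7.3
position: [0.5667, -0.2424, 0.2427]
ee_rot: [-3.135, 0.193, 0.002]
force: [0.5, 0.6, 1.0]
width: 0.746
gripper_force: 0.0
```

```bash
python3 - <<'E'
from h import *
p=vision.get_image("top"); to((.5686,-.2438),.073)
for c in caps(p): print(np.round(c[0],4),c[2].round(3),c[3])
rc=np.argwhere(p["z_map"]>0); w=world(p,rc); L=(w[:,:2]-C)@M
m=(abs(L[:,0])<.12)&(abs(L[:,1])<.13)
for x in(.0085,.0635):
    g=m&(abs(L[:,0]-x)<.01); print()
    for y in range(-120,125,6):
        k=g&(abs(L[:,1]*1e3-y)<3)
        if k.sum(): print(y,np.median(w[k,2]).round(3),end='; ')
d=p["frame"][140:250,250:380]; cv2.imwrite("pics/crop3.png",cv2.resize(d,None,fx=4.5,fy=4.5)[...,::-1])
E
```

```text
move cm [ 0.21  0.23 16.99] yaw -6.94 pos [ 0.567  -0.2415  0.2429]
[ 0.7445 -0.1463] 0.107 [100.  73.  54.]
[ 0.6911 -0.2675] 0.102 [ 60. 111. 205.]
[ 0.5927 -0.1186] 0.102 [150.  77. 163.]
[ 0.5683 -0.2436] 0.1 [125. 120. 112.]
[ 0.5686 -0.3396] 0.101 [159. 152. 142.]
[ 0.4742 -0.2439] 0.101 [171. 163. 153.]
[ 0.4706 -0.3472] 0.101 [158. 151. 142.]
[ 0.436  -0.1034] 0.102 [185.  94. 108.]

-120 0.137; -114 0.136; -108 0.087; -102 0.026; -96 0.026; -90 0.026; -84 0.026; -78 0.027; -72 0.024; -66 0.026; -60 0.026; -54 0.111; -48 0.027; -42 0.025; -36 0.026; -30 0.027; -24 0.027; -18 0.026; -12 0.026; -6 0.025; 0 0.127; 6 0.136; 12 0.136; 18 0.136; 24 0.136; 30 0.136; 36 0.137; 42 0.136; 48 0.136; 54 0.136; 60 0.136; 66 0.137; 72 0.136; 78 0.137; 84 0.137; 90 0.135; 96 0.136; 102 0.136; 108 0.133; 114 0.137; 120 0.135; 
-120 0.138; -114 0.137; -108 0.098; -102 0.027; -96 0.025; -90 0.027; -84 0.026; -78 0.026; -72 0.028; -66 0.026; -60 0.024; -54 0.111; -48 0.026; -42 0.025; -36 0.025; -30 0.026; -24 0.026; -18 0.027; -12 0.026; -6 0.026; 0 0.13; 6 0.136; 12 0.137; 18 0.136; 24 0.137; 30 0.136; 36 0.137; 42 0.137; 48 0.136; 54 0.136; 60 0.135; 66 0.137; 72 0.136; 78 0.137; 84 0.137; 90 0.136; 96 0.135; 102 0.136; 108 0.133; 114 0.138; 120 0.136;
```

View pics/crop3.png

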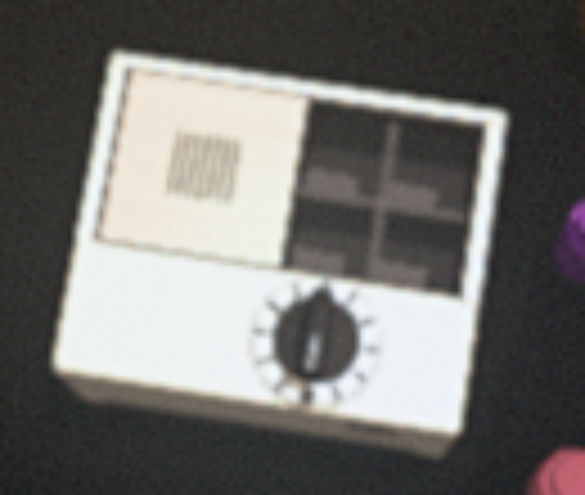

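The shutter is fully open against its +y stop and all four wells are clear. Grasping the first bottle by its cap.

Call:
play_rows(increments="0.2 0.2 3 0 0.5;0 0 4 0 0.5;0 0 4 0 0.5;0 0 3 0 0.5;0 0 2 0 0.5", grip_force=20)

```text
clock: 7.77
position: [0.5674, -0.2423, 0.0801]
ee_rot: [-3.134, 0.188, 0.006]
force: [0.6, -0.8, 0.0]
width: 0.752
gripper_force: 0.0
```

Call:
play_rows(increments="0 0 1 0 0.3;0 0 0 0 -0.2;0 0 0 0 -0.6;0 0 0 0 -1;0 0 0 0 -1")

```text
clock: 8.18
position: [0.57, -0.2453, 0.0754]
ee_rot: [3.135, -0.192, 0.005]
force: [-0.3, -0.2, -0.1]
width: 0.432
gripper_force: 0.0
```

Call:
play_rows(increments="0 0 0 0 -1;0 0 0 0 -1;0 0 0 0 -1;0 0 0 0 -1;0 0 0 0 -1")

```text
clock: 8.6
position: [0.5698, -0.2452, 0.0748]
ee_rot: [3.135, -0.192, 0.004]
force: [-0.5, 1.7, 7.5]
width: 0.343
gripper_force: 20.0
```

Call:
play_rows(increments="0 0 -1 0 -1;0 0 -3 0 -1;0 0 -4 0 -1;0 0 -4 0 -1;0 0 -4 0 -1")

```text
clock: 9.02
position: [0.5679, -0.2452, 0.2357]
ee_rot: [-3.136, 0.193, 0.001]
force: [1.1, 0.2, -2.2]
width: 0.344
gripper_force: 20.0
```

```bash
python3 - <<'E'
from h import *
print(arm.observe()["width"],arm.observe()["force"])
for l in((63.5,-27.5),(63.5,-82.5),(8.5,-27.5),(8.5,-82.5)): print(l); to(ster(np.array(l)/1e3))
E
```

```text
0.34446795401077146 [ 1.11999645  0.19008174 -2.2070901 ]
(63.5, -27.5)
move cm [  2.09 -29.49  -0.  ] yaw -7.04 pos [ 0.5679 -0.2452  0.2357]
(63.5, -82.5)
move cm [  2.1  -23.99  -0.  ] yaw -7.04 pos [ 0.5679 -0.2452  0.2357]
(8.5, -27.5)
move cm [ -3.41 -29.49   0.  ] yaw -7.04 pos [ 0.5679 -0.2452  0.2357]
(8.5, -82.5)
move cm [ -3.4  -23.99   0.  ] yaw -7.04 pos [ 0.5679 -0.2452  0.2357]
```

Call:
play_rows(increments="0.1 -1 0 0 -1;0.2 -2 0 0 -1;0.2 -3 0 0 -1;0.2 -3 0 0 -1;0.2 -3 0 0 -1", grip_force=25)

```text
clock: 9.43
position: [0.592, -0.1263, 0.2339]
ee_rot: [3.135, -0.194, -0.0]
force: [1.0, 0.9, -1.3]
width: 0.342
gripper_force: 25.0
```

Call:
play_rows(increments="0.2 -3 0 0 -1;0.2 -3 0 0 -1;0.2 -3 0 0 -1;0.2 -3 0 0 -1;0.2 -2.5 0 0 -1")

```text
clock: 9.85
position: [0.6197, 0.018, 0.2338]
ee_rot: [-3.135, 0.191, 0.0]
force: [0.0, 0.0, -1.9]
width: 0.342
gripper_force: 25.0
```

Call:
play_rows(increments="0.2 -2 0 0 -1;0.1 -1 0 0 -1;0 0 0 0 -1;0 0 0 0 -1;0 0 0 0 -1")

```text
clock: 10.27
position: [0.6265, 0.0424, 0.2335]
ee_rot: [3.134, -0.196, -0.0]
force: [-0.5, -0.3, -1.2]
width: 0.339
gripper_force: 25.0
```

```bash
python3 - <<'E'
from h import *
to(ster((.0635,-.0275)),.139)
E
```

```text
move cm [-0.2  -0.24  9.45] yaw -7.16 pos [0.6265 0.0424 0.2335]
```

Call:
play_rows(increments="-0.2 -0.2 1 0 -1;0 0 2.5 0 -1;0 0 2.5 0 -1;0 0 2 0 -1;0 0 1.3 0 -1")

```text
clock: 10.68
position: [0.6232, 0.0452, 0.1375]
ee_rot: [3.134, -0.196, -0.005]
force: [-0.6, 0.2, -2.0]
width: 0.344
gripper_force: 25.0
```

Call:
play_rows(increments="0 0 0 0 -1;0 0 0 0 -1;0 0 0 0 -1")

```text
clock: 10.93
position: [0.6254, 0.0465, 0.1413]
ee_rot: [-3.136, 0.194, -0.002]
force: [0.0, 1.2, -1.1]
width: 0.344
gripper_force: 25.0
```

Call:
play_rows(increments="0 0 0 0 0.2;0 0 0 0 0.2;0 0 0 0 0.2;0 0 0 0 0.2;0 0 0 0 0.2")

```text
clock: 11.35
position: [0.6251, 0.0471, 0.141]
ee_rot: [-3.136, 0.193, -0.001]
force: [-0.1, -0.4, 0.8]
width: 0.596
gripper_force: 0.0
```

Call:
play_rows(increments="0 0 -3 0 0.3;0 0 -4 0 0.5;0 0 -3 0 0.5;-0.4 4 0 0 0.5;-0.4 4 0 0 0.5")

```text
clock: 11.77
position: [0.6087, -0.0289, 0.2432]
ee_rot: [-3.134, 0.183, -0.008]
force: [1.5, -1.2, -0.7]
width: 0.747
gripper_force: 0.0
```

Call:
play_rows(increments="-0.4 4 0 0 0.5;-0.4 4 0 0 0.5;-0.4 4 0 0 0.5;-0.4 4 0 0 0.5;0 0 0 0 0.5")

```text
clock: 12.18
position: [0.5686, -0.1992, 0.2406]
ee_rot: [3.129, -0.211, -0.002]
force: [-0.6, -1.0, -0.4]
width: 0.75
gripper_force: 0.0
```

```bash
cat >> h.py <<'E'
WELLS={"A":(.0635,-.0275),"B":(.0635,-.0825),"C":(.0085,-.0275),"D":(.0085,-.0825)}
def wells(p):
    rc=np.argwhere(p["z_map"]>0); w=world(p,rc); L=(w[:,:2]-C)@M
    for n,l in WELLS.items():
        m=(abs(L-l)<.022).all(1)&(w[:,2]<.18); q=w[m]; t=q[:,2]>.108
        cc=cv2.minEnclosingCircle(L[m][t].astype(np.float32)) if t.sum()>15 else None
        print(n,m.sum(),t.sum(),np.percentile(q[:,2],[5,50,97]).round(3) if m.sum() else '',np.round(np.subtract(cc[0],l),4) if cc else '',round(cc[1],4) if cc else '')
E
python3 - <<'E'
from h import *
p=vision.get_image("top"); wells(p)
cs=caps(p)
for c in cs: print(np.round(c[0],4),c[2].round(3),c[3])
to((.5686,-.3396))
E
```

```text
A 204 112 [0.026 0.116 0.124] [-0.0003  0.0043] 0.0164
B 122 0 [0.022 0.026 0.03 ]  
C 137 0 [0.022 0.026 0.031]  
D 136 0 [0.023 0.026 0.03 ]  
[ 0.7446 -0.1466] 0.108 [100.  71.  50.]
[ 0.5925 -0.1183] 0.102 [156.  79. 168.]
[ 0.4727 -0.2441] 0.102 [171. 163. 153.]
[ 0.4365 -0.1036] 0.101 [185.  94. 109.]
move cm [ 1.77 14.42  0.04] yaw -7.53 pos [ 0.5699 -0.1944  0.2406]
```

Bottle is in well A, its top at 0.12 m. Next is the bottle at (0.473, -0.244).

Call:
play_rows(increments="-3 2 0 0 0.5;-3 2 0 0 0.5;-3 2 0 0 0.5;0 0 0 0 0.5;0 0 0 0 0.5")

```text
clock: 12.65
position: [0.4739, -0.2372, 0.241]
ee_rot: [3.135, -0.196, 0.001]
force: [0.4, 0.4, 1.0]
width: 0.748
gripper_force: 0.0
```

```bash
python3 - <<'E'
from h import *
p=vision.get_image("top")
for c in caps(p): print(np.round(c[0],4),c[2].round(3),c[3])
to((.473,-.2441),.0745)
E
```

```text
[ 0.7457 -0.1471] 0.108 [101.  72.  52.]
[ 0.6884 -0.2659] 0.101 [ 54. 106. 196.]
[ 0.5928 -0.1182] 0.102 [163.  83. 176.]
[ 0.472  -0.2436] 0.1 [88. 84. 80.]
[ 0.4624 -0.3439] 0.1 [142. 135. 128.]
[ 0.4357 -0.1038] 0.102 [185.  93. 108.]
move cm [-0.15  0.82 16.65] yaw -7.04 pos [ 0.4754 -0.2362  0.241 ]
```

Call:
play_rows(increments="-0.2 0.8 3 0 0.5;0 0 4 0 0.5;0 0 4 0 0.5;0 0 3 0 0.5;0 0 2 0 0.5")

```text
clock: 13.12
position: [0.4722, -0.242, 0.0774]
ee_rot: [-3.134, 0.188, 0.004]
force: [-0.1, 0.1, 1.3]
width: 0.753
gripper_force: 0.0
```

Call:
play_rows(increments="0 0 0.6 0 0.3;0 0 0 0 -0.2;0 0 0 0 -0.6;0 0 0 0 -1;0 0 0 0 -1")

```text
clock: 13.53
position: [0.4734, -0.2447, 0.0761]
ee_rot: [3.135, -0.192, 0.004]
force: [-0.7, -0.4, 0.1]
width: 0.433
gripper_force: 0.0
```

Call:
play_rows(increments="0 0 0 0 -1;0 0 0 0 -1;0 0 0 0 -1;0 0 0 0 -1;0 0 0 0 -1")

```text
clock: 13.95
position: [0.473, -0.2446, 0.0757]
ee_rot: [3.135, -0.193, 0.003]
force: [-0.0, 1.4, 6.8]
width: 0.342
gripper_force: 25.0
```

Call:
play_rows(increments="0 0 -1 0 -1;0 0 -3 0 -1;0 0 -4 0 -1;0 0 -4 0 -1;0 0 -4 0 -1")

```text
clock: 14.37
position: [0.4712, -0.2442, 0.2369]
ee_rot: [-3.135, 0.193, 0.001]
force: [1.0, -0.3, -2.1]
width: 0.342
gripper_force: 25.0
```

```bash
python3 - <<'E'
from h import *
s=arm.observe(); print(s["width"],s["force"])
to(ster(WELLS["C"]))
E
```

```text
0.3422293241512031 [ 0.96348414 -0.27091419 -2.05807462]
move cm [  6.2  -30.57   0.  ] yaw -7.04 pos [ 0.4712 -0.2442  0.2369]
```

Call:
play_rows(increments="0.2 -1 0 0 -1;0.5 -2 0 0 -1;0.6 -3 0 0 -1;0.6 -3 0 0 -1;0.6 -3 0 0 -1")

```text
clock: 14.78
position: [0.5114, -0.1273, 0.2351]
ee_rot: [3.135, -0.194, 0.0]
force: [-0.2, 0.8, -0.6]
width: 0.342
gripper_force: 25.0
```

Call:
play_rows(increments="0.6 -3 0 0 -1;0.6 -3 0 0 -1;0.6 -3 0 0 -1;0.6 -3 0 0 -1;0.6 -3 0 0 -1")

```text
clock: 15.2
position: [0.5596, 0.0181, 0.2349]
ee_rot: [3.135, -0.193, 0.0]
force: [0.3, -0.5, -1.8]
width: 0.341
gripper_force: 25.0
```

Call:
play_rows(increments="0.5 -2.3 0 0 -1;0.4 -1.4 0 0 -1;0 0 0 0 -1;0 0 0 0 -1;0 0 0 0 -1")

```text
clock: 15.62
position: [0.5729, 0.0507, 0.2345]
ee_rot: [3.134, -0.195, -0.001]
force: [-0.5, 0.1, -1.4]
width: 0.338
gripper_force: 25.0
```

```bash
python3 - <<'E'
from h import *
to(ster(WELLS["C"]),.14)
E
```

```text
move cm [-0.27 -0.08  9.45] yaw -7.12 pos [0.5729 0.0507 0.2345]
```

Call:
play_rows(increments="-0.2 0 1 0 -1;0 0 2.5 0 -1;0 0 2.5 0 -1;0 0 2 0 -1;0 0 1.3 0 -1")

```text
clock: 16.03
position: [0.5694, 0.0507, 0.1388]
ee_rot: [3.134, -0.196, -0.005]
force: [-0.2, -0.5, -0.9]
width: 0.34
gripper_force: 25.0
```

Call:
play_rows(increments="0 0 0 0 -1;0 0 0 0 -1;0 0 0 0 -1")

```text
clock: 16.28
position: [0.5715, 0.0521, 0.1422]
ee_rot: [3.136, -0.194, 0.002]
force: [0.6, 0.1, -0.8]
width: 0.345
gripper_force: 25.0
```

Call:
play_rows(increments="0 0 0 0 0.2;0 0 0 0 0.2;0 0 0 0 0.2;0 0 0 0 0.2;0 0 0 0 0.2")

```text
clock: 16.7
position: [0.5714, 0.0528, 0.1419]
ee_rot: [-3.136, 0.193, -0.001]
force: [-0.0, 0.1, -0.3]
width: 0.588
gripper_force: 0.0
```

Call:
play_rows(increments="0 0 -3 0 0.3;0 0 -4 0 0.5;0 0 -3 0 0.5;0 3 0 0 0.5;0.5 3.8 0 0 0.5")

```text
clock: 17.12
position: [0.5689, -0.0118, 0.2443]
ee_rot: [-3.134, 0.181, -0.008]
force: [0.5, -0.6, -0.5]
width: 0.746
gripper_force: 0.0
```

Call:
play_rows(increments="0.5 3.8 0 0 0.5;0.5 3.8 0 0 0.5;0.5 3.8 0 0 0.5;0.5 3.8 0 0 0.5;0.5 3.8 0 0 0.5")

```text
clock: 17.53
position: [0.5691, -0.2089, 0.2418]
ee_rot: [3.136, -0.192, 0.001]
force: [1.2, -0.1, -0.1]
width: 0.748
gripper_force: 0.0
```

Call:
play_rows(increments="0.5 3.8 0 0 0.5;0.5 3.8 0 0 0.5;0.5 3.8 0 0 0.5;0 1.6 0 0 0.5;0 0 0 0 0.5")

```text
clock: 17.95
position: [0.5662, -0.3441, 0.2409]
ee_rot: [3.132, -0.204, -0.002]
force: [0.3, 0.0, 0.2]
width: 0.751
gripper_force: 0.0
```

```bash
python3 - <<'E'
from h import *
p=vision.get_image("top"); wells(p); q=vision.get_image("scene")
for P in(p,q):
  for c in caps(P): print(np.round(c[0],4),c[2].round(3),c[3])
to((.5686,-.3396),.0745)
E
```

```text
A 204 111 [0.026 0.117 0.125] [-0.0005  0.0045] 0.016
B 123 0 [0.023 0.027 0.03 ]  
C 194 112 [0.027 0.118 0.124] [-0.      0.0027] 0.0159
D 136 0 [0.022 0.026 0.029]  
[ 0.7469 -0.1469] 0.107 [96. 66. 46.]
[ 0.6877 -0.2667] 0.1 [ 56. 109. 201.]
[ 0.5931 -0.1188] 0.1 [164.  83. 177.]
[ 0.5688 -0.3394] 0.102 [120. 115. 107.]
[ 0.4713 -0.348 ] 0.102 [158. 151. 141.]
[ 0.4363 -0.1034] 0.102 [232. 172. 193.]
[ 0.4314 -0.1026] 0.099 [250. 192. 210.]
[ 0.4693 -0.3455] 0.099 [174. 168. 159.]
[ 0.5676 -0.3401] 0.098 [158. 152. 145.]
[ 0.5925 -0.1162] 0.099 [193.  88. 209.]
[ 0.6859 -0.2637] 0.099 [ 74. 141. 232.]
move cm [ 0.07  0.17 16.67] yaw -7.1 pos [ 0.5682 -0.338   0.2412]
```

Call:
play_rows(increments="0.1 0.2 3 0 0.5;0 0 4 0 0.5;0 0 4 0 0.5;0 0 3 0 0.5;0 0 2 0 0.5")

```text
clock: 18.47
position: [0.5683, -0.3364, 0.0783]
ee_rot: [-3.133, 0.188, 0.005]
force: [-0.3, -0.7, 0.3]
width: 0.752
gripper_force: 0.0
```

Call:
play_rows(increments="0 0 0.6 0 0.3;0 0 0 0 -0.2;0 0 0 0 -0.6;0 0 0 0 -1;0 0 0 0 -1")

```text
clock: 18.88
position: [0.5704, -0.3402, 0.0776]
ee_rot: [3.134, -0.192, 0.005]
force: [0.2, -0.7, -0.1]
width: 0.439
gripper_force: 0.0
```

Call:
play_rows(increments="0 0 0 0 -1;0 0 0 0 -1;0 0 0 0 -1;0 0 0 0 -1;0 0 0 0 -1")

```text
clock: 19.3
position: [0.5699, -0.3406, 0.0769]
ee_rot: [3.135, -0.193, 0.003]
force: [0.1, 0.0, 5.6]
width: 0.34
gripper_force: 25.0
```

Call:
play_rows(increments="0 0 -1 0 -1;0 0 -3 0 -1;0 0 -4 0 -1;0 0 -4 0 -1;0 0 -4 0 -1")

```text
clock: 19.72
position: [0.5684, -0.3396, 0.2375]
ee_rot: [-3.135, 0.192, 0.002]
force: [1.7, -0.4, -2.3]
width: 0.339
gripper_force: 25.0
```

```bash
python3 - <<'E'
from h import *
s=arm.observe(); print(s["width"],s["force"])
to(ster(WELLS["B"]))
E
```

```text
0.3392136832012103 [ 1.73297591 -0.36523466 -2.28252938]
move cm [ 9.000e-01 -3.336e+01  2.000e-02] yaw -7.02 pos [ 0.5684 -0.3396  0.2375]
```

Call:
play_rows(increments="0 -1 0 0 -1;0.1 -2 0 0 -1;0.1 -3 0 0 -1;0.1 -3 0 0 -1;0.1 -3 0 0 -1")

```text
clock: 20.13
position: [0.5873, -0.2201, 0.2357]
ee_rot: [-3.135, 0.194, 0.001]
force: [-0.4, -0.1, -1.4]
width: 0.344
gripper_force: 25.0
```

Call:
play_rows(increments="0.1 -3 0 0 -1;0.1 -3 0 0 -1;0.1 -3 0 0 -1;0.1 -3 0 0 -1;0 -3 0 0 -1")

```text
clock: 20.55
position: [0.6098, -0.0715, 0.2357]
ee_rot: [3.136, -0.193, -0.0]
force: [-0.8, 0.2, -1.5]
width: 0.342
gripper_force: 25.0
```

Call:
play_rows(increments="0 -3 0 0 -1;0 -2.2 0 0 -1;0 -1.2 0 0 -1;0 0 0 0 -1;0 0 0 0 -1")

```text
clock: 20.97
position: [0.6177, -0.01, 0.2355]
ee_rot: [3.135, -0.192, -0.001]
force: [-0.8, -1.6, -2.5]
width: 0.339
gripper_force: 25.0
```

```bash
python3 - <<'E'
from h import *
to(ster(WELLS["B"]),.141)
E
```

```text
move cm [ 0.03 -0.05  9.45] yaw -7.0 pos [ 0.6177 -0.01    0.2355]
```

Call:
play_rows(increments="0 0 1 0 -1;0 0 2.5 0 -1;0 0 2.5 0 -1;0 0 2 0 -1;0 0 1.3 0 -1")

```text
clock: 21.38
position: [0.6162, -0.0124, 0.1394]
ee_rot: [3.134, -0.197, -0.005]
force: [-0.9, -0.4, -2.4]
width: 0.343
gripper_force: 25.0
```

Call:
play_rows(increments="0 0 0 0 -1;0 0 0 0 -1;0 0 0 0 -1")

```text
clock: 21.63
position: [0.6184, -0.0107, 0.1432]
ee_rot: [3.135, -0.195, 0.001]
force: [0.7, 0.1, -1.9]
width: 0.34
gripper_force: 25.0
```

Call:
play_rows(increments="0 0 0 0 0.2;0 0 0 0 0.2;0 0 0 0 0.2;0 0 0 0 0.2;0 0 0 0 0.2")

```text
clock: 22.05
position: [0.6182, -0.0094, 0.143]
ee_rot: [-3.136, 0.192, -0.001]
force: [-0.9, -0.8, -0.4]
width: 0.594
gripper_force: 0.0
```

Call:
play_rows(increments="0 0 -3 0 0.3;0 0 -4 0 0.5;0 0 -3 0 0.5;-1 3.2 0 0 0.5;-1.1 3.7 0 0 0.5")

```text
clock: 22.47
position: [0.5905, -0.0725, 0.2451]
ee_rot: [-3.134, 0.183, -0.008]
force: [1.5, -0.4, 0.5]
width: 0.748
gripper_force: 0.0
```

Call:
play_rows(increments="-1.1 3.7 0 0 0.5;-1.1 3.7 0 0 0.5;-1.1 3.7 0 0 0.5;-1.1 3.7 0 0 0.5;-1.1 3.7 0 0 0.5")

```text
clock: 22.88
position: [0.5104, -0.2538, 0.2429]
ee_rot: [3.135, -0.192, 0.001]
force: [0.4, -0.9, 0.9]
width: 0.751
gripper_force: 0.0
```

Call:
play_rows(increments="-1.1 3.7 0 0 0.5;-1.1 3.7 0 0 0.5;-0.7 2.4 0 0 0.5;0 0 0 0 0.5;0 0 0 0 0.5")

```text
clock: 23.3
position: [0.4695, -0.3477, 0.2426]
ee_rot: [3.135, -0.198, -0.0]
force: [0.6, 0.6, 0.2]
width: 0.752
gripper_force: 0.0
```

```bash
python3 - <<'E'
from h import *
p=vision.get_image("top"); wells(p); q=vision.get_image("scene")
for P in(p,q):
  for c in caps(P): print(np.round(c[0],4),c[2].round(3),c[3])
to((.4713,-.348),.0765)
E
```

```text
A 205 111 [0.027 0.117 0.125] [-0.0001  0.004 ] 0.0162
B 188 111 [0.067 0.118 0.124] [-0.0021  0.0005] 0.0162
C 192 113 [0.027 0.118 0.124] [0.0001 0.0026] 0.0159
D 136 0 [0.023 0.026 0.031]  
[ 0.7469 -0.1484] 0.108 [98. 69. 49.]
[ 0.6884 -0.2652] 0.101 [ 55. 107. 199.]
[ 0.5938 -0.1185] 0.101 [164.  84. 177.]
[ 0.4701 -0.3473] 0.101 [98. 94. 88.]
[ 0.4358 -0.1038] 0.102 [232. 172. 193.]
[ 0.4332 -0.1023] 0.098 [250. 191. 209.]
[ 0.4689 -0.3489] 0.098 [150. 144. 138.]
[ 0.5937 -0.1179] 0.098 [194.  88. 209.]
[ 0.6877 -0.2652] 0.098 [ 74. 141. 232.]
move cm [ 0.04  0.32 16.61] yaw -6.97 pos [ 0.4712 -0.3449  0.2426]
```

Call:
play_rows(increments="0 0.3 3 0 0.5;0 0 4 0 0.5;0 0 4 0 0.5;0 0 3 0 0.5;0 0 2 0 0.5")

```text
clock: 23.82
position: [0.4699, -0.346, 0.0794]
ee_rot: [-3.133, 0.188, 0.004]
force: [-0.1, 0.5, -0.8]
width: 0.749
gripper_force: 0.0
```

Call:
play_rows(increments="0 0 0.7 0 0.3;0 0 0 0 -0.2;0 0 0 0 -0.6;0 0 0 0 -1;0 0 0 0 -1")

```text
clock: 24.23
position: [0.4715, -0.3494, 0.0773]
ee_rot: [3.134, -0.192, 0.004]
force: [0.1, 1.0, -0.2]
width: 0.436
gripper_force: 0.0
```

Call:
play_rows(increments="0 0 0 0 -1;0 0 0 0 -1;0 0 0 0 -1;0 0 0 0 -1;0 0 0 0 -1")

```text
clock: 24.65
position: [0.4712, -0.3493, 0.0768]
ee_rot: [3.135, -0.192, 0.003]
force: [-1.5, 1.0, 7.2]
width: 0.343
gripper_force: 25.0
```

Call:
play_rows(increments="0 0 -1 0 -1;0 0 -3 0 -1;0 0 -4 0 -1;0 0 -4 0 -1;0 0 -4 0 -1")

```text
clock: 25.07
position: [0.4695, -0.3487, 0.2378]
ee_rot: [-3.135, 0.193, 0.001]
force: [1.2, -0.3, -2.7]
width: 0.339
gripper_force: 25.0
```

```bash
python3 - <<'E'
from h import *
s=arm.observe(); print(s["width"],s["force"])
to(ster(WELLS["D"]))
E
```

```text
0.33899026260706544 [ 1.22665939 -0.26312268 -2.65092406]
move cm [ 5.090e+00 -3.546e+01  1.000e-02] yaw -7.04 pos [ 0.4695 -0.3487  0.2378]
```

Call:
play_rows(increments="0.2 -1 0 0 -1;0.3 -2 0 0 -1;0.4 -3 0 0 -1;0.4 -3 0 0 -1;0.4 -3 0 0 -1")

```text
clock: 25.48
position: [0.5015, -0.2308, 0.2358]
ee_rot: [3.135, -0.194, -0.0]
force: [0.6, 0.9, -2.6]
width: 0.342
gripper_force: 25.0
```

Call:
play_rows(increments="0.4 -3 0 0 -1;0.4 -3 0 0 -1;0.4 -3 0 0 -1;0.4 -3 0 0 -1;0.4 -3 0 0 -1")

```text
clock: 25.9
position: [0.5398, -0.0842, 0.2358]
ee_rot: [3.135, -0.193, -0.0]
force: [0.3, -0.7, -2.2]
width: 0.342
gripper_force: 25.0
```

Call:
play_rows(increments="0.4 -3 0 0 -1;0.4 -3 0 0 -1;0.2 -1.6 0 0 -1;0.1 -0.9 0 0 -1;0 0 0 0 -1")

```text
clock: 26.32
position: [0.5613, -0.0003, 0.2356]
ee_rot: [-3.135, 0.188, 0.0]
force: [-0.4, 0.2, -2.1]
width: 0.342
gripper_force: 25.0
```

Call:
play_rows(increments="0 0 0 0 -1;0 0 0 0 -1")

```text
clock: 26.48
position: [0.561, -0.0047, 0.2354]
ee_rot: [3.134, -0.196, -0.001]
force: [1.0, 0.4, -1.9]
width: 0.342
gripper_force: 25.0
```

```bash
python3 - <<'E'
from h import *
to(ster(WELLS["D"]),.141)
E
```

```text
move cm [ 0.23 -0.22  9.44] yaw -7.17 pos [ 0.561  -0.0047  0.2354]
```

Call:
play_rows(increments="0.2 -0.2 1 0 -1;0 0 2.5 0 -1;0 0 2.5 0 -1;0 0 2 0 -1;0 0 1.3 0 -1")

```text
clock: 26.9
position: [0.5621, -0.0023, 0.1396]
ee_rot: [3.135, -0.196, -0.005]
force: [-0.5, 0.8, -1.8]
width: 0.339
gripper_force: 25.0
```

Call:
play_rows(increments="0 0 0 0 -1;0 0 0 0 -1;0 0 0 0 -1")

```text
clock: 27.15
position: [0.5641, -0.0013, 0.1432]
ee_rot: [3.136, -0.194, 0.002]
force: [-0.2, -0.4, -2.3]
width: 0.34
gripper_force: 25.0
```

Call:
play_rows(increments="0 0 0 0 0.2;0 0 0 0 0.2;0 0 0 0 0.2;0 0 0 0 0.2;0 0 0 0 0.2")

```text
clock: 27.57
position: [0.5639, -0.0008, 0.143]
ee_rot: [-3.136, 0.193, -0.001]
force: [-0.1, -0.1, -0.4]
width: 0.593
gripper_force: 0.0
```

Call:
play_rows(increments="0 0 -3 0 0.2;0 0 -4 0 0;0 0 -3 0 -0.5;0 3 0 0 -1;0 4 0 0 -1")

```text
clock: 27.98
position: [0.557, -0.0667, 0.2453]
ee_rot: [-3.134, 0.181, -0.009]
force: [0.7, -0.9, 0.1]
width: 0.358
gripper_force: 0.0
```

Call:
play_rows(increments="0 4 0 0 -1;0 4 0 0 -1;0 4 0 0 -1;0 4 0 0 -1;0 0 0 0 -1")

```text
clock: 28.4
position: [0.5327, -0.2394, 0.2425]
ee_rot: [3.129, -0.21, -0.001]
force: [-0.5, -1.4, 0.5]
width: 0.017
gripper_force: 0.0
```

```bash
python3 - <<'E'
from h import *
p=vision.get_image("top"); wells(p)
for c in caps(p): print(np.round(c[0],4),c[2].round(3),c[3])
d=p["frame"][140:260,250:480]; cv2.imwrite("pics/crop4.png",cv2.resize(d,None,fx=3.4,fy=3.4,interpolation=cv2.INTER_CUBIC)[...,::-1])
to(ster((.036,.053)),.165)
E
```

```text
A 201 112 [0.027 0.117 0.124] [-0.0001  0.0046] 0.0164
B 187 113 [0.068 0.119 0.124] [-0.0013  0.0001] 0.016
C 193 114 [0.027 0.118 0.124] [-0.0004  0.0029] 0.016
D 183 111 [0.029 0.118 0.124] [-0.0004  0.0035] 0.016
[ 0.7437 -0.148 ] 0.108 [96. 67. 47.]
[ 0.6887 -0.2657] 0.102 [ 55. 106. 197.]
[ 0.5929 -0.1184] 0.103 [163.  83. 176.]
[ 0.4361 -0.1037] 0.101 [185.  94. 108.]
move cm [  2.55 -36.97   7.64] yaw -7.51 pos [ 0.5338 -0.2348  0.2424]
```

View pics/crop4.png

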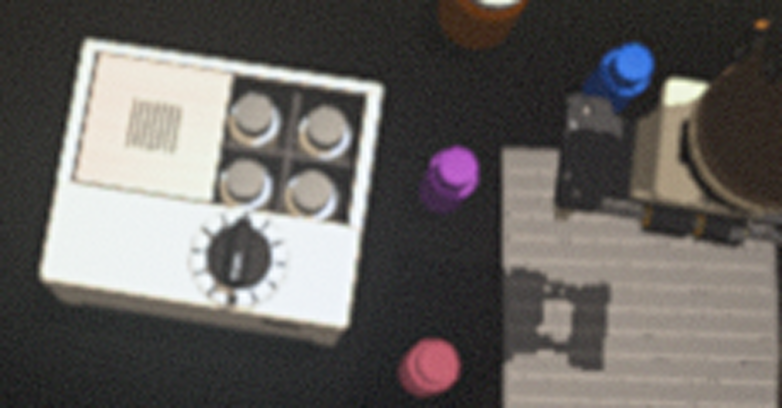

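All four bottles stand in their wells, caps up. Closing the shutter next.

Call:
play_rows(increments="0.3 -3.7 0 0 -1;0.3 -3.7 0 0 -1;0.3 -3.7 0 0 -1;0.3 -3.7 0 0 -1;0.3 -3.7 0 0 -1")

```text
clock: 28.87
position: [0.573, -0.0443, 0.2428]
ee_rot: [-3.135, 0.191, -0.001]
force: [1.4, 0.5, -0.4]
width: 0.006
gripper_force: 0.0
```

Call:
play_rows(increments="0.3 -3.7 0 0 -1;0.3 -3.7 0 0 -1;0.3 -3.7 0 0 -1;0.2 -3.7 0 0 -1;0.1 -3.3 0 0 -1")

```text
clock: 29.28
position: [0.6066, 0.1349, 0.2427]
ee_rot: [-3.135, 0.189, -0.0]
force: [0.5, 0.6, -0.5]
width: 0.003
gripper_force: 0.0
```

Call:
play_rows(increments="0 0 2.5 0 -1;0 0 2.5 0 -1;0 0 2 0 -1;0 0 0 0 -1;0 0 0 0 -1")

```text
clock: 29.7
position: [0.6061, 0.1316, 0.1721]
ee_rot: [3.135, -0.191, -0.003]
force: [-0.1, 1.1, 0.2]
width: 0.003
gripper_force: 0.0
```

```bash
python3 - <<'E'
from h import *
to(ster((.036,.053)),.135); print(arm.observe()["width"])
E
```

```text
move cm [0.16 0.32 3.71] yaw -6.97 pos [0.6061 0.1316 0.1721]
0.0026843103088478744
```

Call:
play_rows(increments="0 0 1.5 0 -1;0 0 1.2 0 -1;0 0 0.6 0 -1;0 0 0.25 0 -1;0 0 0.1 0 -1")

```text
clock: 30.12
position: [0.607, 0.1309, 0.1361]
ee_rot: [3.136, -0.193, -0.0]
force: [0.6, 0.1, -0.3]
width: 0.005
gripper_force: 0.0
```

Call:
play_rows(increments="0 0 0.05 0 -1;0 0 0 0 -1")

```text
clock: 30.28
position: [0.6073, 0.1309, 0.136]
ee_rot: [-3.135, 0.193, -0.001]
force: [0.5, 1.0, 1.4]
width: 0.003
gripper_force: 0.0
```

Call:
play_rows(increments="0 0 0.13 0 -1;0 0 0 0 -1;0 0 0 0 -1")

```text
clock: 30.53
position: [0.6075, 0.1311, 0.1354]
ee_rot: [-3.135, 0.193, -0.002]
force: [-1.4, -0.3, 5.4]
width: 0.007
gripper_force: 2.9
```

Call:
play_rows(increments="0 0 0.09 0 -1;0 0 0 0 -1;0 0 0 0 -1")

```text
clock: 30.78
position: [0.6076, 0.1311, 0.1353]
ee_rot: [-3.135, 0.193, -0.003]
force: [-4.4, -1.5, 13.1]
width: 0.004
gripper_force: 6.5
```

Call:
play_rows(increments="0 0.4 0 0 -1;0 0.7 0 0 -1;0 0.9 0 0 -1;0 1 0 0 -1;0 1 0 0 -1")

```text
clock: 31.2
position: [0.6029, 0.0928, 0.1353]
ee_rot: [-3.134, 0.19, -0.004]
force: [-1.8, 3.1, 10.9]
width: 0.004
gripper_force: 5.6
```

Call:
play_rows(increments="0 1.2 0 0 -1;0 1.2 0 0 -1;0 1.2 0 0 -1;0 1.2 0 0 -1;0 1 0 0 -1")

```text
clock: 31.62
position: [0.5957, 0.0342, 0.1353]
ee_rot: [-3.134, 0.192, -0.004]
force: [-4.0, 3.4, 12.3]
width: 0.001
gripper_force: 6.0
```

Call:
play_rows(increments="0 0.7 0 0 -1;0 0.5 0 0 -1;0 0.3 0 0 -1;0 0 0 0 -1;0 0 0 0 -1")

```text
clock: 32.03
position: [0.5947, 0.0198, 0.1353]
ee_rot: [-3.134, 0.192, -0.006]
force: [-0.9, 1.5, 10.3]
width: 0.005
gripper_force: 5.1
```

Call:
play_rows(increments="0 0.3 0 0 -1;0 0.3 0 0 -1;0 0 0 0 -1")

```text
clock: 32.28
position: [0.5943, 0.0144, 0.1353]
ee_rot: [-3.133, 0.191, -0.007]
force: [0.9, 3.6, 9.5]
width: 0.007
gripper_force: 4.4
```

Call:
play_rows(increments="0 0 -1 0 -1;0 0 -4 0 -0.5;0 0 -4 0 0;0 0 -2 0 0;0 0 0 0 0")

```text
clock: 32.7
position: [0.5951, 0.0131, 0.2497]
ee_rot: [-3.135, 0.193, -0.014]
force: [1.2, 0.7, 0.9]
width: 0.247
gripper_force: 0.0
```

Call:
play_rows(increments="0 4 0 0 0;0 4 0 0 0;0 4 0 0 0;0 4 0 0 0;0 4 0 0 0")

```text
clock: 33.12
position: [0.5671, -0.1876, 0.2436]
ee_rot: [3.135, -0.192, -0.0]
force: [1.0, -0.8, 0.2]
width: 0.492
gripper_force: 0.0
```

Call:
play_rows(increments="0 3 0 0 0;0 0 0 0 0;0 0 0 0 0")

```text
clock: 33.37
position: [0.5632, -0.2182, 0.2432]
ee_rot: [3.134, -0.2, -0.001]
force: [0.4, 0.8, 0.6]
width: 0.498
gripper_force: 0.0
```

```bash
python3 - <<'E'
from h import *
p=vision.get_image("top"); s=arm.observe()
rc=np.argwhere(p["z_map"]>0); w=world(p,rc); L=(w[:,:2]-C)@M
g=(abs(L[:,0]-.036)<.04)&(abs(L[:,1])<.125)
for y in range(-122,125,3):
    k=g&(abs(L[:,1]*1e3-y)<1.5)
    if k.sum(): print(y,np.mean(w[k,2]).round(4),p["frame"][rc[k,0],rc[k,1]].mean().round(),end='; ')
d=p["frame"][140:260,250:380]; cv2.imwrite("pics/crop5.png",cv2.resize(d,None,fx=4.5,fy=4.5,interpolation=cv2.INTER_CUBIC)[...,::-1])
m=(w[:,2]>.174)&(w[:,2]<.19)&(w[:,0]>.4)&(w[:,0]<.6)&(abs(w[:,1]-.08)<.1); print("dialbar",cv2.minAreaRect(w[m,:2].astype(np.float32)))
to(ster((-.058,-.030)),.22); print(s["joints"].round(3))
E
```

```text
-122 0.136 194.0; -119 0.1373 235.0; -116 0.1371 243.0; -113 0.1368 224.0; -110 0.1336 207.0; -107 0.1369 234.0; -104 0.1366 239.0; -101 0.1363 238.0; -98 0.1357 238.0; -95 0.1357 237.0; -92 0.1357 237.0; -89 0.1361 237.0; -86 0.1361 237.0; -83 0.136 238.0; -80 0.1365 237.0; -77 0.1362 228.0; -74 0.1365 213.0; -71 0.1364 220.0; -68 0.1359 214.0; -65 0.1362 219.0; -62 0.1361 214.0; -59 0.137 217.0; -56 0.136 212.0; -53 0.1366 218.0; -50 0.1366 214.0; -47 0.1364 218.0; -44 0.1361 212.0; -41 0.136 215.0; -38 0.1361 212.0; -35 0.1364 230.0; -32 0.1366 235.0; -29 0.1359 235.0; -26 0.1358 234.0; -23 0.136 234.0; -20 0.1365 234.0; -17 0.1363 234.0; -14 0.1357 233.0; -11 0.1358 234.0; -8 0.1364 235.0; -5 0.1357 225.0; -2 0.134 170.0; 1 0.1272 102.0; 4 0.1268 71.0; 7 0.1266 69.0; 10 0.1269 69.0; 13 0.1276 71.0; 16 0.1274 69.0; 19 0.1273 69.0; 22 0.1274 68.0; 25 0.1274 69.0; 28 0.1266 68.0; 31 0.127 67.0; 34 0.127 67.0; 37 0.1269 67.0; 40 0.127 67.0; 43 0.1275 66.0; 46 0.1267 66.0; 49 0.127 65.0; 52 0.1273 66.0; 55 0.1271 65.0; 58 0.1275 64.0; 61 0.127 64.0; 64 0.1265 65.0; 67 0.1265 64.0; 70 0.1269 64.0; 73 0.1279 63.0; 76 0.1269 62.0; 79 0.1271 62.0; 82 0.1269 62.0; 85 0.1272 61.0; 88 0.1281 61.0; 91 0.1275 61.0; 94 0.1267 60.0; 97 0.127 60.0; 100 0.1274 58.0; 103 0.1274 55.0; 106 0.1276 73.0; 109 0.1312 176.0; 112 0.1373 243.0; 115 0.1371 240.0; 118 0.1366 195.0; dialbar ((0.5036394596099854, 0.05647018551826477), (0.013729602098464966, 0.049274563789367676), 83.08089447021484)
move cm [ -9.34 -26.36   2.34] yaw -7.12 pos [ 0.5639 -0.2158  0.2433]
[ 0.401  0.398 -0.175  1.591  0.073  1.159 -1.485]
```

View pics/crop5.png

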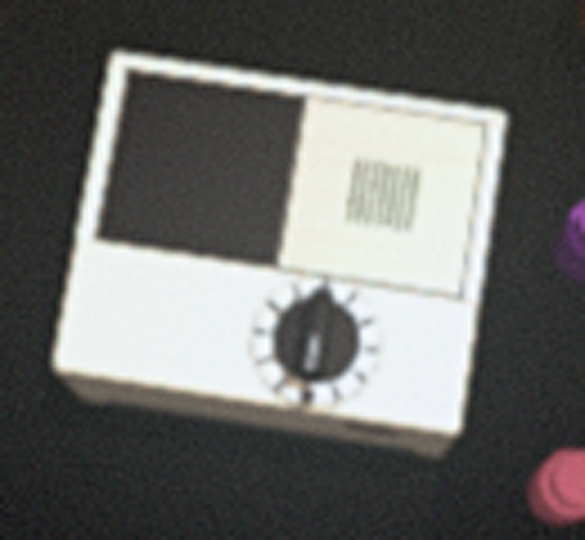

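Shutter fully shut (edge at -1 mm, patch centred at -55 mm) and the dial still at off. Joint 7 needs room, so I'll turn the tool half round counter-clockwise first.

Call:
play_rows(increments="0 0 0 -7 0;0 0 0 -7 0;0 0 0 -7 0;0 0 0 -7 0;0 0 0 -7 0")

```text
clock: 33.83
position: [0.5647, -0.2132, 0.2435]
ee_rot: [-3.044, -0.773, -0.0]
force: [0.3, 0.3, -0.8]
width: 0.501
gripper_force: 0.0
```

Call:
play_rows(increments="0 0 0 -7 0;0 0 0 -7 0;0 0 0 -7 0;0 0 0 -7 0;0 0 0 -7 0")

```text
clock: 34.25
position: [0.5647, -0.2132, 0.2435]
ee_rot: [-2.671, -1.653, -0.001]
force: [0.5, 0.6, 0.8]
width: 0.5
gripper_force: 0.0
```

Call:
play_rows(increments="0 0 0 -7 0;0 0 0 -7 0;0 0 0 -7 0;0 0 0 -7 0;0 0 0 -7 0")

```text
clock: 34.67
position: [0.5647, -0.2133, 0.2436]
ee_rot: [-2.051, -2.38, -0.001]
force: [-0.0, -0.1, 0.2]
width: 0.503
gripper_force: 0.0
```

Call:
play_rows(increments="0 0 0 -7 0;0 0 0 -7 0;0 0 0 -7 0;0 0 0 -7 0;0 0 0 -7 0")

```text
clock: 35.08
position: [0.5647, -0.2133, 0.2436]
ee_rot: [-1.24, -2.886, -0.001]
force: [0.5, 0.2, -0.2]
width: 0.501
gripper_force: 0.0
```

Call:
play_rows(increments="0 0 0 -7 0;0 0 0 -7 0;0 0 0 -7 0;0 0 0 -7 0;0 0 0 -7 0")

```text
clock: 35.5
position: [0.5647, -0.2134, 0.2437]
ee_rot: [0.315, 3.126, 0.0]
force: [-0.3, 0.2, 0.8]
width: 0.497
gripper_force: 0.0
```

Call:
play_rows(increments="0 0 0 -5 0;0 0 0 0 0;0 0 0 0 0;0 0 0 0 0")

```text
clock: 35.83
position: [0.5645, -0.2145, 0.2435]
ee_rot: [0.195, 3.135, 0.0]
force: [0.8, 0.4, 1.3]
width: 0.498
gripper_force: 0.0
```

```bash
python3 - <<'E'
from h import *
to((.5039,.057),.22); print(arm.observe()["joints"].round(3))
E
```

```text
move cm [ 9.38 26.19  2.35] yaw 172.87 pos [ 0.5645 -0.2145  0.2435]
[ 0.846  0.531 -0.872  1.552  0.42   1.256  1.356]
```

Call:
play_rows(increments="1.2 3.3 0 0 0;1.2 3.3 0 0 0;1.2 3.3 0 0 0;1.2 3.3 0 0 0;1.2 3.3 0 0 0")

```text
clock: 36.25
position: [0.5243, -0.0425, 0.2436]
ee_rot: [0.196, 3.135, -0.0]
force: [0.5, 1.0, 0.5]
width: 0.501
gripper_force: 0.0
```

Call:
play_rows(increments="1.2 3.3 0 0 0;1.2 3.3 0 0 0;1 3.1 0 0 0;0 0 0 0 0;0 0 0 0 0")

```text
clock: 36.67
position: [0.5026, 0.0585, 0.2439]
ee_rot: [0.188, 3.135, -0.0]
force: [0.5, -1.0, 0.4]
width: 0.497
gripper_force: 0.0
```

Call:
play_rows(increments="0 0 0 0 0;0 0 0 0 0")

```text
clock: 36.83
position: [0.5034, 0.0547, 0.2432]
ee_rot: [-0.197, -3.135, 0.001]
force: [0.5, -0.7, -1.0]
width: 0.498
gripper_force: 0.0
```

```bash
python3 - <<'E'
from h import *
to((.5039,.057),.156); print(arm.observe()["joints"].round(3),arm.observe()["width"])
E
```

```text
move cm [-0.02  0.24  8.71] yaw 172.82 pos [0.5034 0.0547 0.2432]
[ 0.519  0.382 -0.963  1.778  0.341  1.16   0.896] 0.49821029093837677
```

Call:
play_rows(increments="0 0.2 2 0 0;0 0 2.5 0 0;0 0 2 0 0;0 0 1.5 0 0;0 0 0.6 0 0", grip_force=20)

```text
clock: 37.25
position: [0.5025, 0.0561, 0.155]
ee_rot: [-0.197, -3.132, 0.001]
force: [-0.4, 0.4, -0.1]
width: 0.5
gripper_force: 0.0
```

Call:
play_rows(increments="0 0 0 0 -0.4;0 0 0 0 -1;0 0 0 0 -1;0 0 0 0 -1;0 0 0 0 -1")

```text
clock: 37.67
position: [0.5038, 0.0578, 0.1581]
ee_rot: [0.193, 3.134, -0.001]
force: [-1.8, -13.8, 7.6]
width: 0.185
gripper_force: 8.1
```

Call:
play_rows(increments="0 0 0 0 -1;0 0 0 0 -1;0 0 0 0 -1;0 0 0 0 -1;0 0 0 0 -1")

```text
clock: 38.08
position: [0.5037, 0.056, 0.1581]
ee_rot: [0.195, 3.135, -0.005]
force: [-1.3, -6.7, 7.0]
width: 0.151
gripper_force: 20.0
```

Call:
play_rows(increments="0 -0.06 0 2 -1;0 0 0 4 -1;0 0 0 6 -1;0 0 0 6 -1;0 0 0 6 -1")

```text
clock: 38.5
position: [0.5036, 0.0558, 0.1581]
ee_rot: [0.85, 3.023, -0.003]
force: [-1.5, -5.2, 5.1]
width: 0.149
gripper_force: 20.0
```

Call:
play_rows(increments="0 0 0 6 -1;0 0 0 6 -1;0 0 0 6 -1;0 0 0 6 -1;0 0 0 6 -1")

```text
clock: 38.92
position: [0.5035, 0.0557, 0.1581]
ee_rot: [1.603, 2.7, -0.003]
force: [-1.1, -4.8, 4.7]
width: 0.151
gripper_force: 20.0
```

Call:
play_rows(increments="0 0 0 6 -1;0 0 0 6 -1;0 0 0 6 -1;0 0 0 6 -1;0 0 0 6 -1")

```text
clock: 39.33
position: [0.5034, 0.0557, 0.1581]
ee_rot: [2.247, 2.193, -0.002]
force: [-2.3, -5.7, 5.3]
width: 0.15
gripper_force: 20.0
```

Call:
play_rows(increments="0 0 0 6 -1;0 0 0 6 -1;0 0 0 6 -1;0 0 0 6 -1;0 0 0 6 -1")

```text
clock: 39.75
position: [0.5032, 0.0557, 0.1581]
ee_rot: [2.738, 1.536, -0.001]
force: [-2.2, -5.3, 5.2]
width: 0.152
gripper_force: 20.0
```

Call:
play_rows(increments="0 0 0 6 -1;0 0 0 0 -1;0 0 0 0 -1;0 0 0 0 -1")

```text
clock: 40.08
position: [0.5032, 0.0558, 0.1581]
ee_rot: [2.811, 1.398, -0.001]
force: [-2.8, -5.6, 5.7]
width: 0.149
gripper_force: 20.0
```

```bash
python3 - <<'E'
from h import *
to((.5039,.057)); s=arm.observe(); print(s["force"],s["ft_torque"],s["joints"].round(2))
E
```

```text
move cm [ 0.14 -0.02 -0.  ] yaw 52.9 pos [0.5032 0.0558 0.1581]
[-2.79558235 -5.55543754  5.68732967] [-1.41331737  0.58248158 -0.02435437] [ 0.1   0.35 -0.41  1.92  0.18  0.9  -1.04]
```

Call:
play_rows(increments="0 0 0 0 -0.4;0 0 0 0 -0.2;0 0 0 0 0;0 0 0 0 0;0 0 0 0 0")

```text
clock: 40.5
position: [0.5033, 0.0577, 0.1573]
ee_rot: [-2.811, -1.401, -0.0]
force: [-0.4, 0.3, 0.0]
width: 0.463
gripper_force: 0.0
```

Call:
play_rows(increments="0 0 -2 0 0;0 0 -4 0 0;0 0 -3 0 0;-2.4 3.2 0 0 0;-2.4 3.2 0 0 0")

```text
clock: 40.92
position: [0.5269, -0.0175, 0.25]
ee_rot: [2.806, 1.409, 0.008]
force: [1.5, 0.2, -0.8]
width: 0.501
gripper_force: 0.0
```

Call:
play_rows(increments="-2.4 3.2 0 0 0;-2.4 3.2 0 0 0;-2.4 3.2 0 0 0;-2.4 3.2 0 0 0;0 0 0 0 0")

```text
clock: 41.33
position: [0.5701, -0.1832, 0.2464]
ee_rot: [2.816, 1.385, -0.004]
force: [-0.4, -0.3, -0.5]
width: 0.5
gripper_force: 0.0
```

```bash
python3 - <<'E'
from h import *
p=vision.get_image("top"); print(arm.observe()["position"])
rc=np.argwhere(p["z_map"]>0); w=world(p,rc)
m=(w[:,2]>.174)&(w[:,2]<.19)&(w[:,0]>.4)&(w[:,0]<.6)&(abs(w[:,1]-.08)<.1); print("dialbar",cv2.minAreaRect(w[m,:2].astype(np.float32)))
d=p["frame"][140:260,150:400]; cv2.imwrite("pics/crop6.png",cv2.resize(d,None,fx=3.2,fy=3.2,interpolation=cv2.INTER_CUBIC)[...,::-1])
for n in("mug","bowl","jar"):
    for x in cut_out(n,p)[:1]: print(n,np.nanmedian(world(p,np.argwhere(x["mask"])),0).round(3))
E
```

```text
[ 0.56971721 -0.17857206  0.24643717]
dialbar ((0.5034635066986084, 0.05614444240927696), (0.04859562963247299, 0.014070926234126091), 52.962249755859375)
mug [0.372 0.413 0.038]
bowl [0.627 0.402 0.026]
jar [ 0.745 -0.144  0.108]
```

View pics/crop6.png

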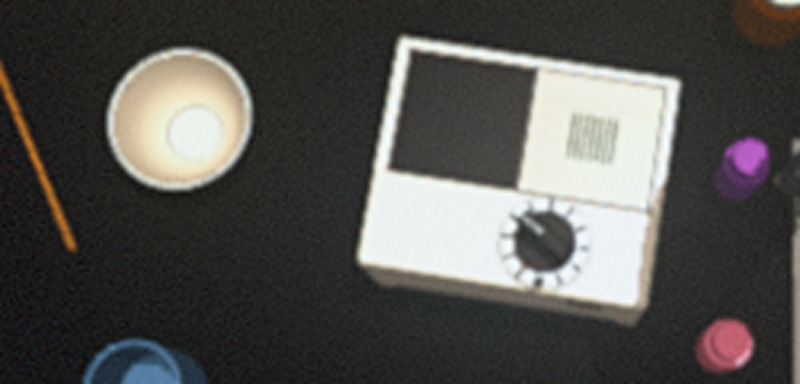

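The dial pointer sits exactly 120° clockwise from off (the fourth click), the shutter is shut, and mug, bowl and jar are unmoved. Handing in.

```bash
python3 -c "
from h import *
print(job.sign_off())"
```

```text
the job is handed in; nothing more can be done
None
```

I handed the job in at about 41 s on the robot's clock. All four bottles stand cap up in their own wells, the shutter is fully shut, the dial is at the fourth click, and the mug, bowl and jar are where they were.

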